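# Clamp a test tile with the guarded lever

## Robot

A 6-joint arm with a two-finger parallel gripper is mounted at the origin on the work surface; the furniture and walls round the work are solid. World frame = base frame: x ahead of the robot, y to its left, z up, the work surface at z = 0. Lengths are in m, angles in rad, forces in N, time in s.
With the tool pointing down it reaches from about 0.325 to 0.775 m from the base axis. Payload 5.5 kg.
Tool frame: the origin (TCP) lies midway between the tips of the shut fingers; the grasp point (between the pads) lies 19 mm behind it; z points along the fingers, y is the direction in which the jaws open and shut (so a half turn about z gives the same grasp; the last joint's range is limited). The gripper opens to 85 mm and grips with 20 to 120 N. Pads are 22 mm wide; open, the fingers measure 114 mm over their backs; the gripper's body (76 mm by 85 mm) begins 54 mm behind the grasp point. The pads swing forward as they close: fully open they stand 13 mm farther back than shut.
Start: joints at [1.1, 0.091, 1.231, -0, 1.82, -0.057], TCP at [0.241, 0.549, 0.231] pointing down, gripper open.
Joint ranges: [-2.87, 2.87], [-0.86, 2.18], [0.17, 2.46], [-1.51, 4.65], [0.06, 2.69], [-2.65, 2.65]. Speed limits (rad/s): [2.57, 2.57, 3.01, 3.14, 3.14, 3.14].

## Interface

Orientations are given as a 3x3 rotation matrix whose columns are the frame's x, y, z axes.
In Python, from plant import ctrl, cams gives the robot as it stands.
- The arm moves only by the tool servo_tool, never from a script. Its argument "targets" is a list of rows, each a list of 2 entries, a list of its own where there are three numbers: the shift along the world's x, y, z in units of 30 mm (1.0 is 30 mm), then the turn, a rotation vector about the world's x, y, z in units of 5 degrees (1.0 is 5 degrees). A call has exactly 10 rows; each row shifts and turns the commanded pose from where the row before left it; what a row does not reach is not made up. A row lasts 1/8 s, in which the tool goes at most 62.5 mm and 10.7 degrees, less where a joint would pass 70% of its speed; a pose out of reach is approached as far as the arm can. A call is refused whole if a number of a shift passes 1 or a number of a turn 1, either way. A call with a gripper value outside its range is refused whole. "claw" is the opening, from 0 (shut) to 1 (fully open), set as the call begins (left out, the last holds). The fingers move at their own pace and stop on an object; "newtons" is the grip in N (left out, the last holds). Time passes only in rows, so rows that do not move let the fingers close, or fill a call up. It gives the time, the measured TCP pose, the force and the opening at its end, in the units of the state.
- ctrl.sense(): the state, without advancing time (a new reading comes with each control period).
- cams.snapshot(name): name is "scene" or "top" or "wrist"; returns a dict with "color" (400x640x3 uint8, blue, green, red), "intrinsics" (3x3 intrinsics, pixels), "k1" (the pictures are not rectified: a ray, as slopes to the right and down, at radius r is drawn at 1 + k1 r^2 times it, then the intrinsics apply), "R" (3x3) and "t" (3): a world point X has camera coordinates R X + t. Camera axes: x right, y down, z forward; pixel columns grow to the right and rows downward; lengths in m; the calibration is good to about 2 mm. A picture is of the moment at which its call begins. There is no depth.
- ctrl.job_done(): hands the job in, once; it reports no verdict.
The state is a dict: "time_s": time; "qpos": joint angles; "joint_vel": joint speeds; "tau": joint torques, N m; "eef_pos": TCP position; "ee_rot": TCP orientation; "contact_force": force on the tool from outside, world axes, zero at the start; "moment": the same for the moment, N m; "grip_width": finger opening in m.
Only numpy, scipy, OpenCV 4.12 (cv2) and the standard library are available. Lean on these libraries where they do the work, as an engineer would, in place of code of your own. Each camera call takes 0.05 s, during which the arm holds its last target. There are 200 camera calls.

## Task

With shut fingers, push the pale test tile along the bed of the clamping fixture, flat, until it stops against the end stop under the hood. Then reach down through the square window in the hood and press the lever's black pad fully down so that the foot clamps the tile, and finish while still holding it down. Do not touch the grey hood, pick up nothing, and leave the terracotta tile, the stamp and the ring cutter beside the fixture where they are.

Things in the scene. Friction and masses are not known exactly. Their poses are not given: they have to be found in the camera images.
- fixture: Clamping fixture fixed to the table: bare steel bed 285 x 140 mm, top 10 mm above the table. Origin at table height on its centre line; z up, +x is the way the tile is pushed (away from the robot, turned up to 0.4 rad). Bed from x = -130 to 155 mm; dark side rails (inner faces y = +-24.5, 6 mm high) from x = -50 to 14.
- stop (a point): Middle of the near face of the end stop, at bed height (a bar 7 mm high across the bed under the hood, 14 mm in +x from the fixture's origin).
- test_tile: Pale bisque test tile, 75 (x) by 45 (y) by 8 mm, 50 g, loose, flat on the bed, lengthwise along the fixture's x, far end between the rails. Origin at the centre of its underside. It starts 35 to 62 mm short of the stop; home, its far end touches the stop and its near end still lies 47 mm in front of the hood.
- guard: Grey sheet-metal hood fixed over the lever, 160 (x) by 130 (y) mm, top 90 mm above the table, screw heads 2 mm higher. Origin: centre of its square window, on the top face; axes as the fixture's. Window clear for 79 x 79 mm. Hood from x = -60 to 100 mm; the tile slides in under its front, which ends 54 mm below the top. Not to be touched.
- pad (a point): Centre of the top face of the black ribbed press pad, 44 x 44 x 6 mm, on the lever under the window. Lever up: about 20 mm below the hood's top face, tilted 9 degrees. Fully pressed: level, 34 mm below the hood's top face (56 mm above the table), under the window's centre.
- lever: Spring clamp lever under the hood, carrying the pad. Origin on its hinge, 130 mm in +x from the fixture's origin and 46 mm above the table. At rest it is up; pressed, it turns 9 degrees to a hard stop (the pad goes down 14 mm), and it springs back when let go. It takes 1.5 N at the pad to start, about 12 N to hold fully down on the tile.
- foot: Sprung rubber-tipped clamp foot, 18 mm across, at the lever's front end, just past the fixture's origin. Origin at the centre of its underside: 34 mm above the table with the lever up; fully down it bears on the tile and yields 4 mm on its spring.
- spare_tile: Bystander: terracotta tile, 75 x 45 x 8 mm, flat on the table beside the fixture. Origin at the centre of its underside.
- stamp: Bystander: fired-clay stamp, round, 26 mm across, 56 mm high, upright on the table beside the fixture. Origin at the centre of its underside.
- cutter: Bystander: metal ring cutter, 65 mm across, 31 mm high, on the table beside the fixture. Origin at the centre of its underside.
Things that resemble listed ones, but are neither listed nor needed, are in the scene too. Leave any blue, green or pink look-alike of the test_tile alone.

How it is judged:
On the way, in this order (a step that is already met when the one before it is completed fails the run):
1. the pale tile is home against the end stop (within 3 mm) while the lever is still up (x of test_tile in the frame of fixture above -0.0265 m and z of test_tile in the frame of fixture below 0.013 m and z of pad in the frame of guard above -0.024 m), for 0.2 s.
2. the lever is pressed fully down by the fingers through the window and its foot bears on the tile (z of pad in the frame of guard below -0.0325 m and contact force between the fingers and lever above 2 N and contact force between foot and test_tile above 1.5 N), for 0.2 s.
At the end, for the whole second after the job is handed in: The robot is still holding the pad: the fingers press it with over 2 N, the pad is within 1.5 mm of its lowest position, the foot bears on the pale tile with over 1.5 N, and the tile lies flat and still on the bed within 3 mm of the end stop (all of step 2 and x of test_tile in the frame of fixture above -0.0265 m and z of test_tile in the frame of fixture below 0.013 m and angle between test_tile's own z axis and vertical below 0.06 rad and linear speed of test_tile below 0.02 m/s); the arm keeps its last pose, push and grip.
It fails at once if the robot touches the guard hood (over 0.5 N) (contact force between any of the fingers, the arm and guard above 0.5 N).
It fails at once if the pale tile is lifted more than 6 mm off the bed (z of test_tile in the frame of fixture above 0.016 m).
It fails at once if the spare tile is moved more than 15 mm or lifted (distance of spare_tile from where it was at the start of the episode above 0.015 m).
It fails at once if the stamp is moved more than 15 mm or lifted (distance of stamp from where it was at the start of the episode above 0.015 m).
It fails at once if the cutter is moved more than 15 mm or lifted (distance of cutter from where it was at the start of the episode above 0.015 m).
It also fails if it takes over 40 s, if anything falls off the work surface, if the arm or the gripper's body presses on something with over 40 N, if the wrist force passes 120 N, or if a joint passes its speed limit or range.

## Working session

There is one attempt and no reset: what is moved stays moved. The work goes in short steps, Python scripts to look and compute and a tool call to move; the robot and the scene stay as the last step left them, time stands still between calls to the robot, and variables do not carry over. Pictures are saved under pics/ and viewed, about 8 in all and at most 12, crops included, and the job is handed in when it is done.

Besides the shell and the picture viewer there is one more tool, called after "Call:" as name([rows], argument=value, ...), one row to a line, values as JSON. servo_tool: Moves the arm, as the interface text tells. Its arguments: {"type":"object","properties":{"targets":{"type":"array","items":{"type":"array"}},"claw":{"type":"number"},"newtons":{"type":"number"}},"required":["targets"]}

```bash
mkdir -p pics; ls
python3 - <<'E'
from plant import ctrl, cams
import cv2,pickle
for n in ["scene","top"]:
    s=cams.snapshot(n); cv2.imwrite(f"pics/{n}0.png",s["color"]); pickle.dump(s,open(f"pics/{n}0.pkl","wb"))
    print(n,s["intrinsics"].tolist() if hasattr(s["intrinsics"],'tolist') else s["intrinsics"],s["k1"],s["R"],s["t"])
print(ctrl.sense())
E
```

```text
pics
scene [[470.70908586493346, 0.0, 319.36491876596745], [0.0, 470.70908586493346, 198.5088746748681], [0.0, 0.0, 1.0]] -0.1285651095834072 [[ 0.54868473 -0.83598386  0.00872077]
 [-0.59776434 -0.39958308 -0.69499004]
 [ 0.58448513  0.37611746 -0.71896647]] [-0.33107625  0.41108245  0.61750427]
top [[483.0013094814341, 0.0, 327.56490629623136], [0.0, 483.0013094814341, 196.99942216993995], [0.0, 0.0, 1.0]] -0.01618555992160356 [[-0.02402426 -0.9995171  -0.01970797]
 [-0.98435961  0.02709227 -0.17407519]
 [ 0.17452506  0.0152177  -0.98453513]] [0.02528996 0.59097113 1.10902413]
{'time_s': 0.1, 'qpos': array([ 1.10026991e+00,  9.17927614e-02,  1.23178079e+00,  2.68685592e-06,
        1.81981208e+00, -5.67286268e-02]), 'joint_vel': array([ 1.10171762e-03, -2.75188197e-03, -3.54676793e-03,  1.26318812e-03,
        4.30265220e-05, -1.05444735e-04]), 'tau': array([ 1.63609729e-03, -4.60215604e+01, -4.19218719e+01, -5.64032507e-05,
        1.06646752e-02,  2.00300644e-05]), 'eef_pos': array([0.24115195, 0.54912042, 0.23024979]), 'ee_rot': array([[-9.15600601e-01,  4.02088143e-01, -8.15178696e-04],
       [ 4.02088956e-01,  9.15599214e-01, -1.59695637e-03],
       [ 1.04259751e-04, -1.78994857e-03, -9.99998393e-01]]), 'contact_force': array([ 1.05218212, -0.31599585,  0.13559415]), 'moment': array([-0.00481079, -0.0333795 , -0.04367821]), 'grip_width': 0.08536154237998737}
```

View pics/scene0.png

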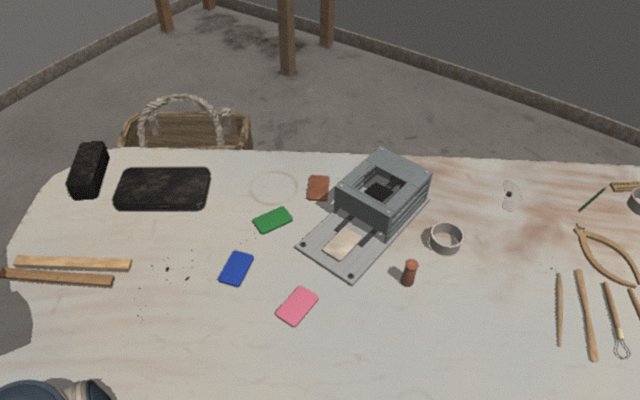

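View pics/top0.png

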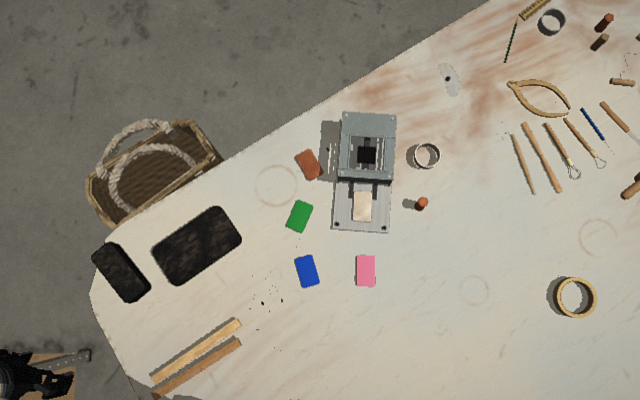

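Both views show the fixture at about (363,175) in top and (365,215) in scene, with the pale tile at top (362,203). The cutter and stamp are to its right, the terracotta tile to its left, and the coloured look-alikes stand clear of it. Next I'll enlarge the fixture to measure it.

```bash
cat > h.py <<'E'
import numpy as np, cv2, pickle
def ray(s,px):
    K=np.array(s["intrinsics"]);R=np.array(s["R"]);t=np.array(s["t"]).ravel()
    d=np.array([s["k1"],0,0,0,0],float)
    n=cv2.undistortPoints(np.array(px,float).reshape(-1,1,2),K,d).reshape(-1,2)
    return -R.T@t, np.c_[n,np.ones(len(n))]@R
def plane(s,px,z):
    c,d=ray(s,px); return c+d*((z-c[2])/d[:,2])[:,None]
def proj(s,X):
    return cv2.projectPoints(np.array(X,float).reshape(-1,3),cv2.Rodrigues(np.array(s["R"]))[0],np.array(s["t"],float),np.array(s["intrinsics"]),np.array([s["k1"],0,0,0,0.]))[0].reshape(-1,2)
def load(n): return pickle.load(open(f"pics/{n}.pkl","rb"))
E
python3 - <<'E'
from h import *
a=load("top0")["color"][105:240,325:445]; b=load("scene0")["color"][145:285,290:440]
a=cv2.resize(a,None,fx=4,fy=4,interpolation=cv2.INTER_CUBIC)[:540]
cv2.imwrite("pics/a.png",a)
cv2.imwrite("pics/b.png",cv2.resize(b,None,fx=4,fy=4,interpolation=cv2.INTER_CUBIC))
E
```

```text
(no output)
```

View pics/a.png

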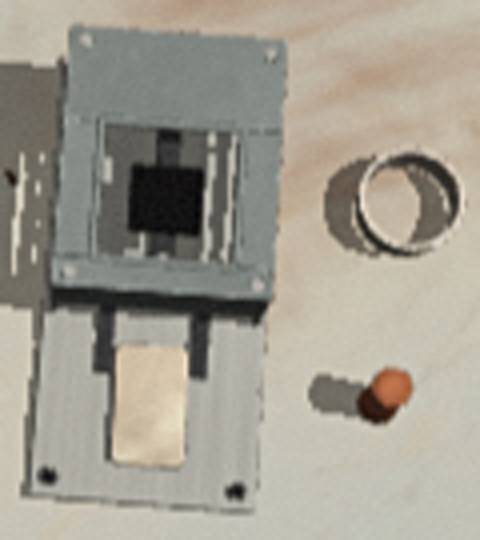

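View pics/b.png

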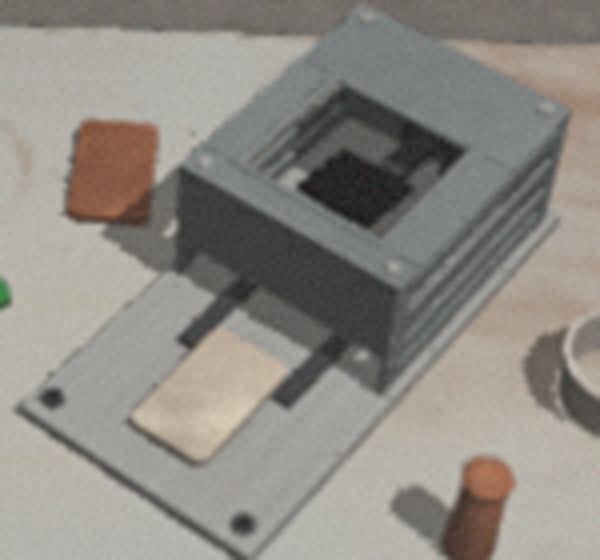

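In crop a, the hood top's corners are at about (70,25), (287,40), (272,299) and (52,288). The window is around (168,192) and the tile spans (117,346) to (182,467). Crop b shows the same parts, and the tile's far end is just short of the hood.

Run:
```python
from h import *
T=load("top0");S=load("scene0")
f=lambda c,o:(np.array(c,float)+.5)/4-.5+np.array(o)
ot=(325,105);os=(290,145)
def show(n,X):
    print(n,np.round(X*1000,1).tolist(),'mean',np.round(X.mean(0)*1000,1))
    e=(X[0]+X[1]-X[2]-X[3]); print('  yaw',np.arctan2(e[1],e[0]), 'len',np.linalg.norm(e)/2)
# order: far-left, far-right, near-right, near-left
show('hoodT',plane(T,f([(70,25),(287,40),(272,299),(52,288)],ot),.09))
show('screwT',plane(T,f([(85,40),(272,53),(258,285),(68,271)],ot),.092))
show('winT',plane(T,f([(104,121),(242,132),(236,264),(95,256)],ot),.09))
show('hoodS',plane(S,f([(365,8),(572,113),(400,290),(180,170)],os),.09))
show('screwS',plane(S,f([(367,15),(546,108),(394,267),(205,161)],os),.092))
show('winS',plane(S,f([(343,82),(467,150),(383,238),(243,167)],os),.09))
print('bed near',plane(T,f([(25,495),(252,513)],ot),.01),plane(S,f([(18,403),(250,559)],os),.01))
# tile by mask
for n,s in (('T',T),('S',S)):
    hsv=cv2.cvtColor(s["color"],cv2.COLOR_BGR2HSV); b,g,r=[s["color"][...,i].astype(int) for i in range(3)]
    roi=np.zeros(b.shape,np.uint8)
    (x0,y0,x1,y1)=(345,186,380,226) if n=='T' else (320,222,366,264)
    roi[y0:y1,x0:x1]=1
    m=((r-b>25)&(r>140)).astype(np.uint8)*roi
    c=max(cv2.findContours(m,0,2)[0],key=cv2.contourArea).reshape(-1,2)
    P=plane(s,c,.018); R=cv2.minAreaRect((P[:,:2]*1000).astype(np.float32)); print('tile',n,R,cv2.boxPoints(R).round(1).tolist())
```

```text
hoodT [[793.6, -30.5, 90.0], [780.2, -159.9, 90.0], [622.3, -143.3, 90.0], [632.5, -15.2, 90.0]] mean [707.1 -87.2  90. ]
  yaw -0.0993425162943269 len 0.1602758600555606
screwT [[783.1, -39.1, 92.0], [771.6, -150.3, 92.0], [630.4, -135.3, 92.0], [641.9, -24.9, 92.0]] mean [706.8 -87.4  92. ]
  yaw -0.10307117602837952 len 0.14194883528851154
winT [[733.1, -48.9, 90.0], [723.9, -130.4, 90.0], [643.8, -123.3, 90.0], [651.0, -41.0, 90.0]] mean [687.9 -85.9  90. ]
  yaw -0.09263482394451257 len 0.08145661610029417
hoodS [[790.9, -33.3, 90.0], [776.9, -159.9, 90.0], [620.8, -142.1, 90.0], [631.1, -16.4, 90.0]] mean [704.9 -87.9  90. ]
  yaw -0.10946732241511985 len 0.15889619178084935
screwS [[784.1, -37.9, 92.0], [770.6, -147.8, 92.0], [630.3, -133.8, 92.0], [641.4, -24.2, 92.0]] mean [706.6 -85.9  92. ]
  yaw -0.09765112325120787 len 0.14218476959226936
winS [[732.0, -51.8, 90.0], [722.2, -127.0, 90.0], [645.7, -120.2, 90.0], [649.9, -40.8, 90.0]] mean [687.5 -85.   90. ]
  yaw -0.11195400017618538 len 0.07980029364770942
bed near [[ 0.52017726  0.0044421   0.01      ]
 [ 0.50541721 -0.13455864  0.01      ]] [[ 0.52028907  0.0044112   0.01      ]
 [ 0.50496412 -0.13597952  0.01      ]]
tile T ((572.832275390625, -73.73883819580078), (44.25752639770508, 74.98550415039062), 87.7285385131836) [[534.5, -94.4000015258789], [609.4000244140625, -97.30000305175781], [611.2000122070312, -53.099998474121094], [536.2000122070312, -50.099998474121094]]
tile S ((572.189453125, -73.64089965820312), (43.025978088378906, 72.95811462402344), 84.91344451904297) [[533.9000244140625, -91.80000305175781], [606.5999755859375, -98.30000305175781], [610.4000244140625, -55.400001525878906], [537.7999877929688, -49.0]]
```

Call:
servo_tool([
  [[0.42,-1,0],[0,0,0.356]],
  [[0.42,-1,0],[0,0,0.356]],
  [[0.42,-1,0],[0,0,0.356]],
  [[0.42,-1,0],[0,0,0.356]],
  [[0.42,-1,0],[0,0,0.356]],
  [[0.42,-1,0],[0,0,0.356]],
  [[0.42,-1,0],[0,0,0.356]],
  [[0.42,-1,0],[0,0,0.356]],
  [[0.42,-1,0],[0,0,0.356]],
  [[0.42,-1,0],[0,0,0.356]],
], claw=0, newtons=60)

```text
time_s: 1.35
eef_pos: [0.3674, 0.2483, 0.2308]
ee_rot: [[-0.995, 0.102, -0.001], [0.102, 0.995, -0.0], [0.0, -0.0, -1.0]]
contact_force: [-0.3, 0.6, 1.4]
grip_width: -0.0001
```

Call:
servo_tool([
  [[0.42,-1,0],[0,0,0]],
  [[0.42,-1,0],[0,0,0]],
  [[0.42,-1,0],[0,0,0]],
  [[0.42,-1,0],[0,0,0]],
  [[0.42,-1,0],[0,0,0]],
  [[0.42,-1,0],[0,0,0]],
  [[0.42,-1,0],[0,0,0]],
  [[0.42,-1,0],[0,0,0]],
  [[0.42,-1,0],[0,0,0]],
  [[0,0,0],[0,0,0]],
])

```text
time_s: 2.6
eef_pos: [0.4808, -0.0222, 0.2303]
ee_rot: [[-0.994, 0.106, -0.002], [0.106, 0.994, -0.0], [0.002, -0.0, -1.0]]
contact_force: [-0.0, 1.2, 0.7]
grip_width: 0.0001
```

Call:
servo_tool([
  [[0.08,-0.2,-0.8],[0,0,0]],
  [[0.08,-0.2,-0.8],[0,0,0]],
  [[0.08,-0.2,-0.8],[0,0,0]],
  [[0.08,-0.2,-0.8],[0,0,0]],
  [[0.08,-0.2,-0.8],[0,0,0]],
  [[0.08,-0.2,-0.8],[0,0,0]],
  [[0.08,-0.22,-0.8],[0,0,0]],
  [[0,0,-0.7],[0,0,0]],
  [[0,0,-0.5],[0,0,0]],
  [[0,0,0],[0,0,0]],
])

```text
time_s: 3.85
eef_pos: [0.4965, -0.0625, 0.026]
ee_rot: [[-0.995, 0.102, -0.003], [0.102, 0.995, 0.001], [0.003, 0.0, -1.0]]
contact_force: [0.2, -0.6, 1.1]
grip_width: 0.0003
```

```bash
cat > look.py <<'E'
import sys
from plant import ctrl,cams
from h import *
k=sys.argv[1]
o=np.array([.6417,-.0799]);u=np.array([.9947,-.1028]);v=np.array([.1028,.9947])
st=ctrl.sense();d=st["eef_pos"][:2]-o
print('tcp',st["eef_pos"].round(4),'fix',(d@u).round(4),(d@v).round(4),'F',st["contact_force"].round(1),'t',st["time_s"],'q6',st["qpos"].round(2))
for n in("top","scene"):
    s=cams.snapshot(n);pickle.dump(s,open(f"pics/{n}{k}.pkl","wb"))
a=load("top"+k)["color"][105:240,325:445];b=load("scene"+k)["color"][145:285,290:440]
r=lambda i,f:cv2.resize(i,None,fx=f,fy=f,interpolation=cv2.INTER_CUBIC)
A=r(a,3);B=r(b,3);H=max(len(A),len(B))
p=lambda i:cv2.copyMakeBorder(i,0,H-len(i),0,0,cv2.BORDER_CONSTANT)
cv2.imwrite(f"pics/look{k}.png",np.hstack([p(A),p(B)]))
E
python3 look.py 1
```

```text
tcp [ 0.4965 -0.0625  0.026 ] fix -0.1462 0.0024 F [ 0.2 -0.6  1.1] t 3.85 q6 [-0.19 -0.12  1.8   0.    1.46 -1.66]
```

View pics/look1.png

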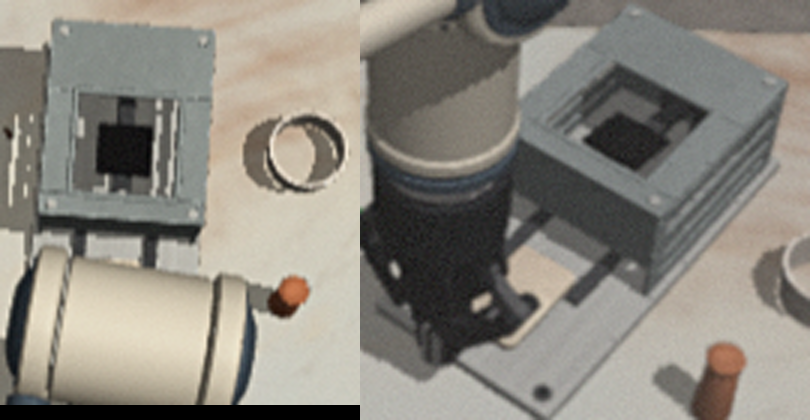

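The picture shows the shut gripper in front of the tile's near end, over the bed and clear of the hood and stamp. I'll lower it and approach.

Call:
servo_tool([
  [[0,-0.03,-0.14],[0,0,0]],
  [[0,-0.03,-0.14],[0,0,0]],
  [[0,-0.02,-0.12],[0,0,0]],
  [[0.2,-0.02,0],[0,0,0]],
  [[0.2,-0.02,0],[0,0,0]],
  [[0.2,-0.02,0],[0,0,0]],
  [[0.1,-0.01,0],[0,0,0]],
  [[0,0,0],[0,0,0]],
  [[0,0,0],[0,0,0]],
  [[0,0,0],[0,0,0]],
])

```text
time_s: 5.2
eef_pos: [0.5183, -0.0677, 0.0153]
ee_rot: [[-0.995, 0.103, -0.0], [0.103, 0.995, 0.0], [0.0, 0.0, -1.0]]
contact_force: [-0.3, -0.4, 1.1]
grip_width: 0.0001
```

```bash
python3 look.py 2
```

```text
tcp [ 0.5183 -0.0677  0.0153] fix -0.124 -0.0005 F [-0.3 -0.4  1.1] t 5.2 q6 [-0.19 -0.05  1.76 -0.    1.43 -1.66]
```

Call:
servo_tool([
  [[0,0,-0.07],[0,0,0]],
  [[0.1,-0.01,0],[0,0,0]],
  [[0.16,-0.0165,0],[0,0,0]],
  [[0.16,-0.0165,0],[0,0,0]],
  [[0.16,-0.0165,0],[0,0,0]],
  [[0.16,-0.0165,0],[0,0,0]],
  [[0.16,-0.0165,0],[0,0,0]],
  [[0.16,-0.0165,0],[0,0,0]],
  [[0.16,-0.0165,0],[0,0,0]],
  [[0,0,0],[0,0,0]],
])

```text
time_s: 6.55
eef_pos: [0.5554, -0.0716, 0.0132]
ee_rot: [[-0.995, 0.103, 0.0], [0.103, 0.995, -0.0], [-0.0, -0.0, -1.0]]
contact_force: [0.1, 0.4, -0.7]
grip_width: -0.0004
```

```bash
python3 look.py 3
```

```text
tcp [ 0.5554 -0.0716  0.0132] fix -0.0867 -0.0006 F [ 0.1  0.4 -0.7] t 6.55 q6 [-0.19  0.05  1.66  0.    1.43 -1.66]
```

View pics/look3.png

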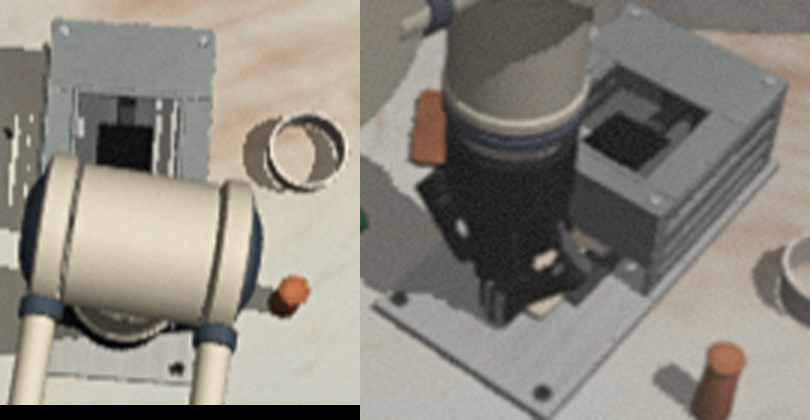

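The arm now covers most of the tile. A pale patch shows beside the fingers at about (545,303), so I'll check that it is where the tile's near corner should be.

Run:
```python
from h import *
o=np.array([.6417,-.0799]);u=np.array([.9947,-.1028]);v=np.array([.1028,.9947])
S=load("scene3")
i=S["color"][200:265,325:400];b,g,r=[i[...,k].astype(int) for k in range(3)]
m=((r-b>25)&(r>100)).astype(np.uint8)
n,l,s,c=cv2.connectedComponentsWithStats(m)
for k in range(1,n):
    if s[k,4]>6:
        ys,xs=np.where(l==k); P=plane(S,np.c_[xs+325,ys+200],.018)[:,:2]-o
        fx,fy=P@u*1000,P@v*1000
        print(s[k],'fx',fx.min().round(1),fx.max().round(1),'fy',fy.min().round(1),fy.max().round(1))
cv2.imwrite("pics/c.png",cv2.resize(i,None,fx=8,fy=8,interpolation=cv2.INTER_CUBIC))
```

```text
[24 29  6  5 17] fx -41.7 -27.0 fy -0.6 7.1
[22 44 10  6 27] fx -74.2 -55.3 fy -23.1 -14.0
```

View pics/c.png

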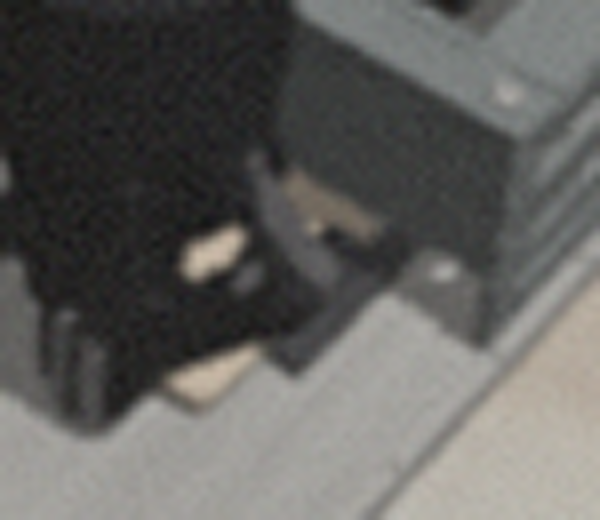

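The tile's near corner is at fixture x of about -74 with the TCP at -86.7. The finger offset is therefore as expected, with about 13 mm left to go.

Call:
servo_tool([
  [[0.1,-0.0103,0],[0,0,0]],
  [[0.1,-0.0103,0],[0,0,0]],
  [[0.1,-0.0103,0],[0,0,0]],
  [[0.07,-0.007,0],[0,0,0]],
  [[0,0,0],[0,0,0]],
  [[0,0,0],[0,0,0]],
  [[0,0,0],[0,0,0]],
  [[0,0,0],[0,0,0]],
  [[0,0,0],[0,0,0]],
  [[0,0,0],[0,0,0]],
])

```text
time_s: 7.9
eef_pos: [0.5662, -0.0727, 0.0132]
ee_rot: [[-0.995, 0.103, 0.0], [0.103, 0.995, -0.0], [-0.0, -0.0, -1.0]]
contact_force: [0.4, 0.1, 0.2]
grip_width: -0.0001
```

Call:
servo_tool([
  [[0.05,-0.005,0],[0,0,0]],
  [[0.05,-0.005,0],[0,0,0]],
  [[0,0,0],[0,0,0]],
  [[0,0,0],[0,0,0]],
  [[0,0,0],[0,0,0]],
  [[0,0,0],[0,0,0]],
  [[0,0,0],[0,0,0]],
  [[0,0,0],[0,0,0]],
  [[0,0,0],[0,0,0]],
  [[0,0,0],[0,0,0]],
])

```text
time_s: 9.15
eef_pos: [0.5691, -0.0729, 0.0132]
ee_rot: [[-0.995, 0.103, -0.0], [0.103, 0.995, -0.0], [0.0, -0.0, -1.0]]
contact_force: [-0.0, -0.4, 0.0]
grip_width: -0.0001
```

Call:
servo_tool([
  [[0.04,-0.004,0],[0,0,0]],
  [[0,0,0],[0,0,0]],
  [[0.04,-0.004,0],[0,0,0]],
  [[0,0,0],[0,0,0]],
  [[0,0,0],[0,0,0]],
  [[0,0,0],[0,0,0]],
  [[0,0,0],[0,0,0]],
  [[0,0,0],[0,0,0]],
  [[0,0,0],[0,0,0]],
  [[0,0,0],[0,0,0]],
])

```text
time_s: 10.4
eef_pos: [0.57, -0.073, 0.0131]
ee_rot: [[-0.995, 0.103, -0.004], [0.103, 0.995, 0.0], [0.004, -0.0, -1.0]]
contact_force: [-8.1, 0.4, 5.1]
grip_width: 0.0001
```

Force rose to 8 N at TCP fixture x of about -72, which is where the stop should be. I'll back off, go up and look.

Call:
servo_tool([
  [[-0.2,0.02,0],[0,0,0]],
  [[-0.5,0.05,0],[0,0,0]],
  [[-0.5,0.05,0],[0,0,0]],
  [[0,0,0.5],[0,0,0]],
  [[0,0,0.9],[0,0,0]],
  [[-0.5,0.05,0.9],[0,0,0]],
  [[-0.5,0.05,0.9],[0,0,0]],
  [[-0.5,0.05,0.9],[0,0,0]],
  [[0,0,0.5],[0,0,0]],
  [[0,0,0],[0,0,0]],
])

```text
time_s: 11.65
eef_pos: [0.492, -0.0653, 0.1531]
ee_rot: [[-0.995, 0.103, 0.004], [0.103, 0.995, -0.001], [-0.004, -0.0, -1.0]]
contact_force: [-0.5, 0.4, -0.4]
grip_width: 0.0001
```

```bash
python3 look.py 4
python3 - <<'E'
from h import *
o=np.array([.6417,-.0799]);u=np.array([.9947,-.1028]);v=np.array([.1028,.9947])
S=load("scene4")
i=S["color"];b,g,r=[i[...,k].astype(int) for k in range(3)]
roi=np.zeros(b.shape,bool);roi[200:265,320:385]=1
m=((r-b>25)&(r>110)&roi).astype(np.uint8)
c=max(cv2.findContours(m,0,2)[0],key=cv2.contourArea).reshape(-1,2)
P=plane(S,c,.018)[:,:2]-o;print((P@u*1000).min(),(P@u*1000).max(),(P@v*1000).min(),(P@v*1000).max())
E
```

```text
tcp [ 0.492  -0.0653  0.1531] fix -0.1504 -0.0009 F [-0.5  0.4 -0.4] t 11.65 q6 [-0.2  -0.2   1.65  0.    1.69 -1.67]
-60.32078580672028 -11.188336167484376 -23.21903863879755 20.923289068404678
```

View pics/look4.png

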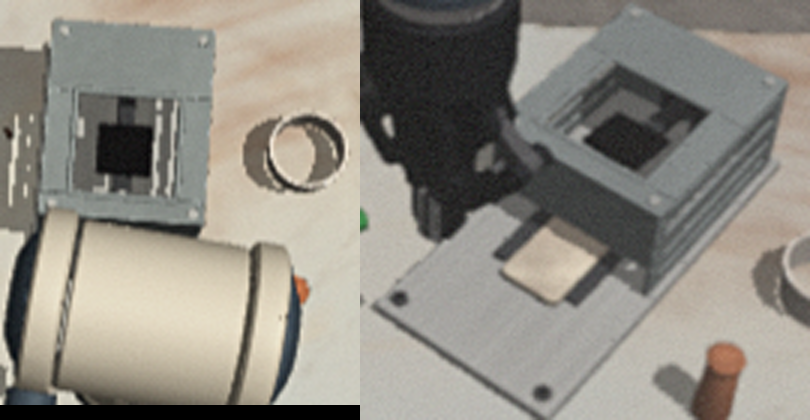

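The picture shows the tile home between the rails at (555,260), with its near edge measured at x = -60.3 mm (home is -61). The lever is still up. I'll move over the window.

Call:
servo_tool([
  [[0.81,-0.083,0],[0,0,0]],
  [[0.81,-0.083,0],[0,0,0]],
  [[0.81,-0.083,0],[0,0,0]],
  [[0.81,-0.083,0],[0,0,0]],
  [[0.81,-0.083,0],[0,0,0]],
  [[0.81,-0.083,0],[0,0,0]],
  [[0.81,-0.083,0],[0,0,0]],
  [[0.81,-0.083,0],[0,0,0]],
  [[0,0,0],[0,0,0]],
  [[0,0,0],[0,0,0]],
])

```text
time_s: 13.0
eef_pos: [0.6843, -0.0849, 0.1497]
ee_rot: [[-0.995, 0.103, -0.003], [0.103, 0.995, 0.0], [0.003, 0.0, -1.0]]
contact_force: [-0.7, 1.2, -0.3]
grip_width: -0.0003
```

```bash
python3 look.py 5
```

```text
tcp [ 0.6843 -0.0849  0.1497] fix 0.0428 -0.0006 F [-0.7  1.2 -0.3] t 13.0 q6 [-0.17  0.34  1.1  -0.    1.71 -1.64]
```

View pics/look5.png

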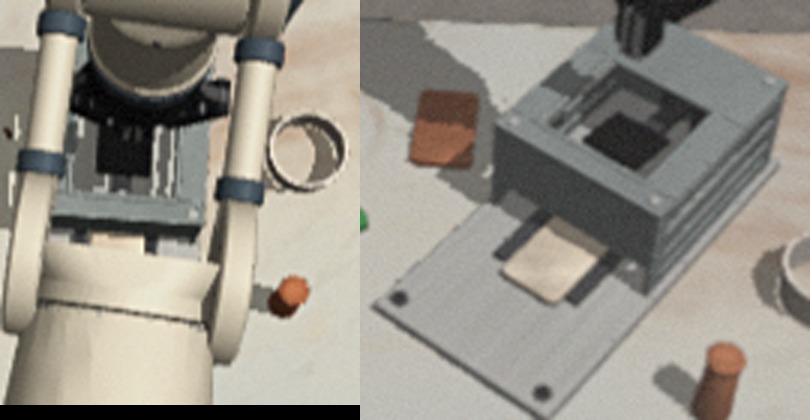

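The picture shows the fingertips at (640,40) above the window, with the tile and bystanders undisturbed. Before going in I'll check how wide the gripper is 35–45 mm behind the tips.

Run:
```python
from h import *
S=load("scene5");i=S["color"][80:200,310:460].copy()
c=np.array([.6843,-.0849,.1497]);v=np.array([.103,.995,0])
i=cv2.resize(i,None,fx=5,fy=5,interpolation=cv2.INTER_CUBIC)
for h in(.034,.044,.06):
    p=proj(S,[c+[0,0,h]+v*k for k in(-.038,.038)]);p=((p-[310,80])*5+2).astype(int)
    cv2.line(i,tuple(map(int,p[0])),tuple(map(int,p[1])),(0,0,255),1)
cv2.imwrite("pics/d.png",i)
```

```text
(no output)
```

View pics/d.png

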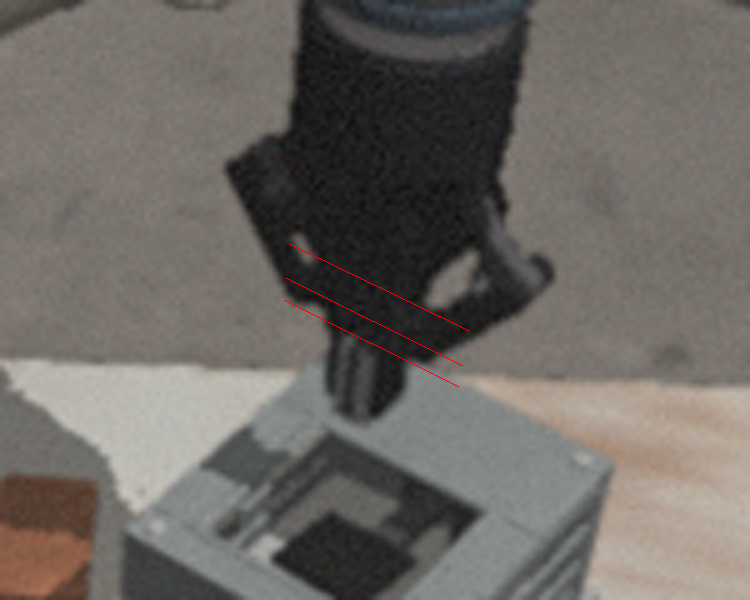

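At the 34 mm line the gripper is well inside the window's width, and the flare starts above it. I'll descend centred.

Call:
servo_tool([
  [[0.08,-0.01,0],[0,0,0]],
  [[0,0,-0.4],[0,0,0]],
  [[0,0,-0.4],[0,0,0]],
  [[0,0,-0.4],[0,0,0]],
  [[0,0,-0.4],[0,0,0]],
  [[0,0,-0.4],[0,0,0]],
  [[0,0,-0.2],[0,0,0]],
  [[0,0,0],[0,0,0]],
  [[0,0,0],[0,0,0]],
  [[0,0,0],[0,0,0]],
])

```text
time_s: 14.35
eef_pos: [0.6877, -0.0853, 0.086]
ee_rot: [[-0.995, 0.103, 0.001], [0.103, 0.995, -0.0], [-0.001, -0.0, -1.0]]
contact_force: [-1.0, -0.1, 0.1]
grip_width: 0.0002
```

Call:
servo_tool([
  [[0,0,-0.14],[0,0,0]],
  [[0,0,-0.14],[0,0,0]],
  [[0,0,-0.14],[0,0,0]],
  [[0,0,-0.14],[0,0,0]],
  [[0,0,-0.14],[0,0,0]],
  [[0,0,-0.14],[0,0,0]],
  [[0,0,-0.1],[0,0,0]],
  [[0,0,0],[0,0,0]],
  [[0,0,0],[0,0,0]],
  [[0,0,0],[0,0,0]],
])

```text
time_s: 15.6
eef_pos: [0.6871, -0.0853, 0.0583]
ee_rot: [[-0.995, 0.103, 0.0], [0.103, 0.995, -0.0], [-0.0, -0.0, -1.0]]
contact_force: [-5.8, 0.1, 8.3]
grip_width: -0.0002
```

Call:
servo_tool([
  [[0,0,-0.05],[0,0,0]],
  [[0,0,-0.05],[0,0,0]],
  [[0,0,0],[0,0,0]],
  [[0,0,-0.03],[0,0,0]],
  [[0,0,0],[0,0,0]],
  [[0,0,0],[0,0,0]],
  [[0,0,0],[0,0,0]],
  [[0,0,0],[0,0,0]],
  [[0,0,0],[0,0,0]],
  [[0,0,0],[0,0,0]],
])

```text
time_s: 16.85
eef_pos: [0.6869, -0.0853, 0.0561]
ee_rot: [[-0.995, 0.103, 0.0], [0.103, 0.995, -0.0], [-0.0, -0.0, -1.0]]
contact_force: [-10.2, 1.8, 14.1]
grip_width: -0.0
```

Call:
servo_tool([
  [[0,0,-0.04],[0,0,0]],
  [[0,0,-0.04],[0,0,0]],
  [[0,0,0],[0,0,0]],
  [[0,0,0],[0,0,0]],
  [[0,0,0],[0,0,0]],
  [[0,0,0],[0,0,0]],
  [[0,0,0],[0,0,0]],
  [[0,0,0],[0,0,0]],
  [[0,0,0],[0,0,0]],
  [[0,0,0],[0,0,0]],
])

```text
time_s: 18.1
eef_pos: [0.6869, -0.0852, 0.0557]
ee_rot: [[-0.995, 0.103, 0.001], [0.103, 0.995, -0.0], [-0.001, -0.0, -1.0]]
contact_force: [-13.8, 2.1, 21.2]
grip_width: -0.0
```

It has reached the hard stop: 21 N at 0.0557 m, with only 0.4 mm of movement for a 2.4 mm command. I'll do a final check of the tile.

```bash
python3 look.py 6
python3 - <<'E'
from h import *
o=np.array([.6417,-.0799]);u=np.array([.9947,-.1028])
S=load("scene6")
i=S["color"];b,g,r=[i[...,k].astype(int) for k in range(3)]
roi=np.zeros(b.shape,bool);roi[200:265,320:385]=1
m=((r-b>25)&(r>110)&roi).astype(np.uint8)
c=max(cv2.findContours(m,0,2)[0],key=cv2.contourArea).reshape(-1,2)
P=plane(S,c,.018)[:,:2]-o;print((P@u*1000).min())
E
```

```text
tcp [ 0.6869 -0.0852  0.0557] fix 0.0455 -0.0007 F [-13.8   2.1  21.2] t 18.1 q6 [-0.17  0.37  1.22 -0.    1.55 -1.64]
-60.185768361850656
```

View pics/look6.png

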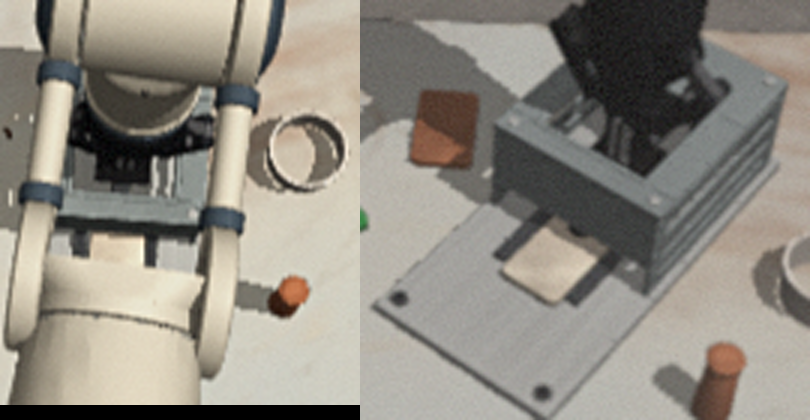

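The fingers are holding the pad down through the window. The foot is visible on the tile at (578,230), the tile is unmoved at home, and the bystanders are in place. I'm handing it in.

```bash
python3 -c "
from plant import ctrl
print(ctrl.job_done())"
```

```text
the job is handed in; nothing more can be done
None
```

I pushed the pale tile along the bed to the end stop with shut fingers, then pressed the lever pad down through the hood window. I handed the job in at about 18 s, still holding it.

- **Tile:** the push met about 8 N where the stop should be. The tile's near edge measured -60.3 mm before the press and -60.2 mm after it; home is -61 mm, and the camera is good to about 2 mm.
- **Pad:** the fingertips ended at 55.7 mm above the table (nominal fully down is 56 mm), pressing with about 21 N. The last 2.4 mm commanded gave only 0.4 mm of travel, so the lever is on its hard stop.
- **Surroundings:** the spare tile, stamp and ring cutter looked undisturbed in the last picture, judged by eye. I saw no sign of contact with the hood.
- **Not fully explained:** there is a side force of about -14 N in x at the fingers. I put it down to friction as the pad tilts.
- **Not measured:** the foot's force on the tile. I only saw the foot down on the tile in the last picture.

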